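# Seat the tapered chuck in the bench wheel and tap it until it locks

## Task

Fit the round-headed chuck from the wooden rack into the tapered collet of the bench wheel, let go of it, then knock it down with the wooden tamper, gently and in line, until it bottoms and locks. It must end upright and locked in the collet, and the tamper must stand upright on its round cork mat again; leave everything else where it is.

Things in the scene. Friction and masses are not known exactly. Their poses are not given: they have to be found in the camera images.
- chuck_mid (a point): (Sizes in mm.) Centre of the chuck's round aluminium head (diameter 50, 38 high). Flat steel striking button on top, diameter 28, its face 25 above this point. Below the head a collar (diameter 36, 19 to 29 below this point), then a taper shank 46 long, diameter 28 narrowing to 16; its end is 75 below this point. z: along the axis, upwards. 0.2 to 0.4 kg. Hangs upright in the rack by its collar.
- rack: (mm) Wooden block fixed to the table, 200 (its x) x 85 (its y) x 55 high, with two through holes 31 wide, 110 apart along its x. Origin: centre of its underside. The chuck is in one hole, the square-headed stub in the other.
- stub_mid (a point): (mm) Centre of the square aluminium head (46 x 46 x 30) of another tool, with a straight shank, in the other hole of the rack. It does not fit the collet: leave it.
- collet_mouth (a point): (mm) Centre of the upper rim of the steel collet, an eight-sided sleeve in the upright spindle nose amid the bench wheel, about 127 to 129 above the table at first. z up. The bore tapers like the shank: 25 across at the rim, 17 across 30 below it. The shank centres itself; lowered in lightly it stops with chuck_mid about 40 (give or take 1) above the rim and stands there by itself.
- collet (a joint): How far (m) the collet has slid down in the nose, 0 to 0.002 at first. It is stiff: it goes down with the chuck under a push of about 7 to 11 N (more if pushed fast) and stays where it was pushed. Range 0.036.
- wheel: (mm) Bench wheel, fixed: origin under its centre, on the collet's axis. Shallow pan 270 x 260, 40 high; in it a wheel head 190 wide, top 60 above the table; on that the spindle nose, 66 wide, top 99 above the table.
- lockpin (a joint): Hidden lock pin under the shank: how far (m) it is pushed down. 0 free, 0.003 when the shank has bottomed on its hard seat; locked above 0.002. Stays where pushed. How far the chuck must be driven until it meets the pin differs every time (3 to 26 mm), unseen: the push is about 7 to 15 N on the way and rises steeply at the seat; over 30 N would hurt the spindle.
- tamper_mid (a point): (mm) Grip point of the wooden tamper, 80 above its flat underside (striking face) and 44 below its top. z is its long axis, up. Round handle diameter 28, from 57 above the underside to the top (124); below it the thicker foot, diameter 48, 57 high. About 0.1 to 0.2 kg. It stands upright on its cork mat.
- mat: (mm) Round cork mat, diameter 100, 6 thick, fixed to the table; origin at the centre of its underside, z up. The tamper stands on it.
- bowl: (mm) Terracotta bowl, 110 wide, 50 high, a bystander; origin under its centre.
- beaker: (mm) White beaker, 72 wide, 85 high, a bystander; origin under its centre.
- tub: (mm) Blue open tub 100 x 140 x 80 high, a bystander; origin under its centre.
- brush: Brush lying on the table, a bystander; origin at its underside.
- roller: (mm) Wooden roller, 32 thick, lying on the table, a bystander; origin at its underside.
- jar: (mm) Amber jar with a white lid, 60 wide, 90 high, a bystander; origin under its centre.
Mind the look-alikes: they are no part of the job. Several things look just like the mat: the one meant starts farthest to the robot's right.

How it is judged:
By the outcome, as a careful person would: the job done as asked, in the order asked, and still so for the second after the job is handed in, with the robot touching nothing.
It also fails if it takes over 72 s, if anything falls off the work surface, if the arm or the gripper's body presses on something with over 40 N, if the wrist force passes 120 N, or if a joint passes its speed limit or range.

## Robot

A 6-joint arm with a two-finger parallel gripper is mounted at the origin on the work surface. World frame = base frame: x ahead of the robot, y to its left, z up, the work surface at z = 0. Lengths are in m, angles in rad, forces in N, time in s.
With the tool pointing down it reaches from about 0.275 to 0.875 m from the base axis. Payload 12.5 kg.
Tool frame: the origin (TCP) lies midway between the tips of the shut fingers; the grasp point (between the pads) lies 19 mm behind it; z points along the fingers, x is the direction in which the jaws open and shut, and the axes are right-handed (so a half turn about z gives the same grasp; the last joint's range is limited). The gripper opens to 85 mm and grips with 20 to 120 N. Pads are 22 mm wide; open, the fingers measure 114 mm over their backs; the gripper's body (76 mm by 85 mm) begins 54 mm behind the grasp point. The pads swing forward as they close: fully open they stand 13 mm farther back than shut.
Start: joints at [-1.386, 0.351, 1.652, -0, 1.139, -0.085], TCP at [0.147, -0.53, 0.231] pointing down, gripper open.
Joint ranges: [-2.75, 2.75], [-0.79, 2.1], [0.01, 2.65], [-1.57, 4.71], [0.07, 3.14], [-2.87, 2.87]. Speed limits (rad/s): [2.22, 2.22, 2.79, 3.14, 3.14, 3.14].

## Interface

Orientations are given as a unit quaternion [w, x, y, z].
In Python, from workcell import bot gives the robot as it stands.
- The arm moves only by the tool drive_tool, never from a script. Its argument "commands" is a list of rows, each an object of numbers: "x", "y", "z": the shift along the world's x, y, z in mm; "wx", "wy", "wz": the turn, a rotation vector about the world's x, y, z in degrees; "gripper": the closure, from -1 (fully open) to 1 (shut). In form: [{"x": .., "y": .., "z": .., "wx": .., "wy": .., "wz": .., "gripper": ..}, ...]. A call has 1 to 8 rows; each row shifts and turns the pose as measured when the row begins; what a row does not reach is not made up. A row lasts 1/8 s, in which the tool goes at most 62.5 mm and 10.7 degrees, less where a joint would pass 70% of its speed; a pose out of reach is approached as far as the arm can. A call with a gripper value outside its range is refused whole. The fingers move at their own pace and stop on an object; the grip force is fixed at half the most. Time passes only in rows, so rows that do not move let the fingers close. It gives the time, the measured TCP pose, the force and the opening at its end, in the units of the state.
- bot.read_state(): the state, without advancing time (a new reading comes with each control period).
- bot.camera(name): name is "side" or "top"; returns the picture (384x512x3 uint8, red, green, blue); there is no depth.
- bot.camera_model(name): a dict with "K" (3x3 intrinsics, pixels), "cam_to_world" (4x4, takes a point from camera to world coordinates). Camera axes: x right, y up, looking along -z (the intrinsics and any distortion apply to the point x, -y, -z); pixel columns grow to the right and rows downward; lengths in m; the calibration is good to about 2 mm. A picture is of the moment at which its call begins. camera_model takes no time and is no camera call.
- bot.close_job(): hands the job in, once; it reports no verdict.
The state is a dict: "time": time; "q": joint angles; "dq": joint speeds; "joint_torque": joint torques, N m; "ee_pos": TCP position; "tool_rot": TCP orientation; "contact_force": force on the tool from outside, world axes, zero at the start; "torque": the same for the moment, N m; "opening": finger opening in m.
Only numpy, scipy, OpenCV 4.12 (cv2) and the standard library are available. Lean on these libraries where they do the work, as an engineer would, in place of code of your own. Each camera call takes 0.05 s, during which the arm holds its last target. There are 200 camera calls.

## Working session

There is one attempt and no reset: what is moved stays moved. The work goes in short steps, Python scripts to look and compute and a tool call to move; the robot and the scene stay as the last step left them, time stands still between calls to the robot, and variables do not carry over. Pictures are saved under pics/ and viewed, about 8 in all and at most 12, crops included, and the job is handed in when it is done.

Besides the shell and the picture viewer there is one more tool, called after "Emit:" as name(argument=value, ...) on one line, values as JSON. drive_tool: Moves the arm, as the interface text tells. Its arguments: {"type":"object","properties":{"commands":{"type":"array"}},"required":["commands"]}

```bash
mkdir -p pics; ls
cat > h.py <<'E'
import numpy as np, cv2
from workcell import bot
def snap(n,f):
    im=bot.camera(n); cv2.imwrite(f'pics/{f}.png',im[:,:,::-1]); return im
def ray(n,u,v):
    m=bot.camera_model(n);K=np.array(m['K']);T=np.array(m['cam_to_world'])
    d=np.linalg.inv(K)@[u,v,1]; d=T[:3,:3]@[d[0],-d[1],-d[2]]
    return T[:3,3],d
def atz(n,u,v,z):
    o,d=ray(n,u,v); return o+d*(z-o[2])/d[2]
def proj(n,p):
    m=bot.camera_model(n);K=np.array(m['K']);T=np.array(m['cam_to_world'])
    c=T[:3,:3].T@(np.array(p)-T[:3,3]); x=K@[c[0],-c[1],-c[2]]; return x[:2]/x[2]
def tri(a,b):
    A=[];B=[]
    for n,u,v in (a,b):
        o,d=ray(n,u,v); d/=np.linalg.norm(d); P=np.eye(3)-np.outer(d,d); A.append(P);B.append(P@o)
    return np.linalg.solve(sum(A),sum(B))
def crop(im,u0,v0,u1,v1,f,s):
    cv2.imwrite(f'pics/{f}.png',cv2.resize(im[v0:v1,u0:u1,::-1],None,fx=s,fy=s,interpolation=cv2.INTER_CUBIC))
E
python3 - <<'E'
from h import *
for n in('top','side'):
    snap(n,n+'0'); m=bot.camera_model(n); print(m)
a=cv2.imread('pics/top0.png');b=cv2.imread('pics/side0.png')
cv2.imwrite('pics/both.png',np.vstack([a,b])[:, :])
s=bot.read_state();print(s)
E
```

```text
pics
{'K': array([[493.60940945,   0.        , 261.45381079],
       [  0.        , 493.60940945, 201.25799879],
       [  0.        ,   0.        ,   1.        ]]), 'cam_to_world': array([[ 0.00711129,  0.99784642, -0.06520696,  0.48192968],
       [-0.99997253,  0.00695978, -0.00255038,  0.09480476],
       [-0.00209106,  0.0652233 ,  0.9978685 ,  1.43967571],
       [ 0.        ,  0.        ,  0.        ,  1.        ]])}
{'K': array([[459.10672327,   0.        , 251.31984475],
       [  0.        , 459.10672327, 189.79221143],
       [  0.        ,   0.        ,   1.        ]]), 'cam_to_world': array([[-0.94546364,  0.23225837, -0.2283737 ,  0.18811088],
       [-0.32571384, -0.66767507,  0.66941803,  1.16556567],
       [ 0.00299851,  0.70729488,  0.70691227,  1.23756039],
       [ 0.        ,  0.        ,  0.        ,  1.        ]])}
{'time': 0.1, 'q': array([-1.38559449e+00,  3.51208742e-01,  1.65238536e+00, -7.56717567e-06,
        1.13910672e+00, -8.46072695e-02]), 'dq': array([-1.07730138e-03, -7.17356060e-04, -2.51905929e-03, -9.12290918e-07,
       -1.99192205e-03,  6.17732177e-04]), 'joint_torque': array([ 9.74724862e-04, -5.06831932e+01, -2.91877055e+01, -2.15338719e-05,
        2.62411806e-03, -2.17941982e-05]), 'ee_pos': array([ 0.14656227, -0.52978785,  0.2307882 ]), 'tool_rot': array([-3.69053109e-04,  7.95785813e-01, -6.05577932e-01, -4.13301466e-04]), 'contact_force': array([-0.4179835 ,  0.61853722, -0.01006262]), 'torque': array([0.02235021, 0.04983096, 0.0043914 ]), 'opening': 0.08545219489705813}
```

View pics/top0.png

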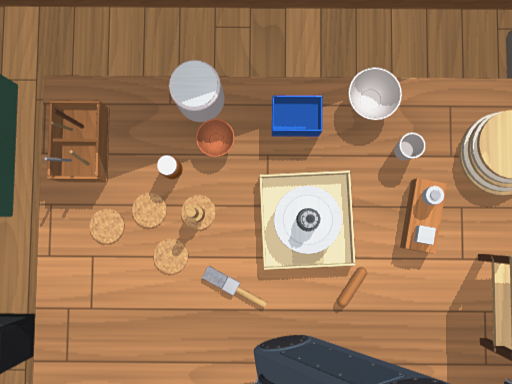

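View pics/side0.png

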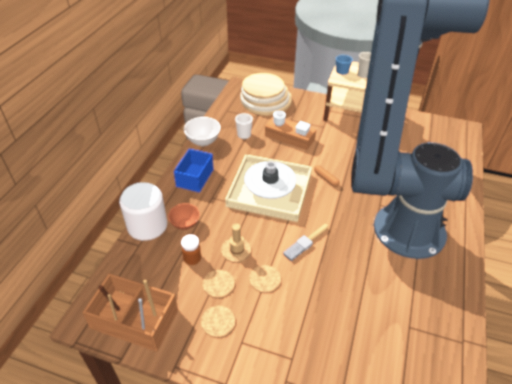

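Top view: the rack is at (426,215) with two heads, one round-looking (434,195) and one square (426,235). The wheel collet is at (308,218). There are four mats at (107,226), (149,210), (171,256) and (199,212). The last is farthest to the robot's right and carries the tamper. I'll check these in a close crop.

Run:
```python
from h import *
a=cv2.imread('pics/top0.png');b=cv2.imread('pics/side0.png')
def c(im,u,v): return cv2.resize(im[v-30:v+30,u-32:u+32],(256,240),interpolation=cv2.INTER_CUBIC)
cv2.imwrite('pics/c1.png',np.vstack([np.hstack([c(a,428,212),c(a,308,218),c(a,198,212)]),np.hstack([c(b,290,128),c(b,270,178),c(b,236,240)])]))
```

```text
(no output)
```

View pics/c1.png

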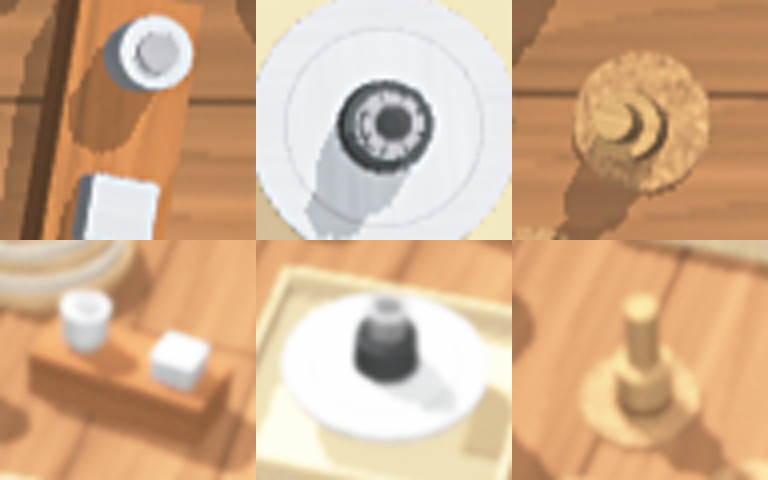

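Run:
```python
from h import *
print('chuck',atz('top',435.1,194.9,.109),atz('top',434.6,194.6,.103),tri(('top',435.1,194.9),('side',278.6,114.1)))
print('collet',atz('top',310.1,218.4,.128),tri(('top',310.1,218.4),('side',270.6,163.9)), 'nose',atz('top',308.2,219.2,.099))
print('tamper',atz('top',190.9,212,.130),tri(('top',190.9,212),('side',236.4,225.4)))
print('mat',atz('top',197.8,212,.006))
for f,t,z in((180,182,.0),):pass
# rack orientation: stub head centre
print('stub',atz('top',396+120/4,182+215/4,.1))
from scipy.spatial.transform import Rotation as R
s=bot.read_state();q=s['tool_rot'];print(R.from_quat(np.roll(q,-1)).as_matrix().round(3))
```

```text
chuck [ 0.58937117 -0.37082713  0.109     ] [ 0.59066298 -0.37158353  0.103     ] [ 0.5916866  -0.37302819  0.10134825]
collet [ 0.5229118  -0.03138883  0.128     ] [ 0.52297202 -0.0311297   0.13031455] nose [ 0.52160988 -0.02902326  0.099     ]
tamper [0.53761474 0.28533188 0.13      ] [0.5376543  0.28501484 0.1324803 ]
mat [0.54302787 0.28330486 0.006     ]
stub [ 0.47905954 -0.34762098  0.1       ]
[[ 0.267 -0.964 -0.   ]
 [-0.964 -0.267  0.001]
 [-0.001 -0.    -1.   ]]
```

Chuck at about (0.590,-0.371), collet at (0.523,-0.031, rim 0.128–0.130), tamper at (0.538,0.285). The two views agree with the given sizes. Moving above the chuck.

Emit:
drive_tool(commands=[{"x":55,"y":20,"wz":-2,"gripper":-1},{"x":55,"y":20,"wz":-2,"gripper":-1},{"x":55,"y":20,"wz":-2,"gripper":-1},{"x":55,"y":20,"wz":-2,"gripper":-1},{"x":55,"y":20,"wz":-2,"gripper":-1},{"x":55,"y":20,"wz":-2,"gripper":-1},{"x":55,"y":20,"wz":-2,"gripper":-1},{"x":55,"y":20,"wz":-2,"gripper":-1}])

```text
validation failed for argument at $.co...
```

Emit:
drive_tool(commands=[{"x":55,"y":20,"z":0,"wx":0,"wy":0,"wz":-2,"gripper":-1},{"x":55,"y":20,"z":0,"wx":0,"wy":0,"wz":-2,"gripper":-1},{"x":55,"y":20,"z":0,"wx":0,"wy":0,"wz":-2,"gripper":-1},{"x":55,"y":20,"z":0,"wx":0,"wy":0,"wz":-2,"gripper":-1},{"x":55,"y":20,"z":0,"wx":0,"wy":0,"wz":-2,"gripper":-1},{"x":55,"y":20,"z":0,"wx":0,"wy":0,"wz":-2,"gripper":-1},{"x":55,"y":20,"z":0,"wx":0,"wy":0,"wz":-2,"gripper":-1},{"x":55,"y":20,"z":0,"wx":0,"wy":0,"wz":-2,"gripper":-1}])

```text
time: 1.1
ee_pos: [0.5957, -0.364, 0.2286]
tool_rot: [0.0, -0.698, 0.716, 0.002]
contact_force: [0.7, -1.8, 1.1]
opening: 0.0855
```

Emit:
drive_tool(commands=[{"x":-6,"y":-7,"z":-25,"wx":0,"wy":0,"wz":0,"gripper":-1},{"x":0,"y":0,"z":-35,"wx":0,"wy":0,"wz":0,"gripper":-1},{"x":0,"y":0,"z":-30,"wx":0,"wy":0,"wz":0,"gripper":-1},{"x":0,"y":0,"z":0,"wx":0,"wy":0,"wz":0,"gripper":-1}])

```text
time: 1.6
ee_pos: [0.5929, -0.3675, 0.1338]
tool_rot: [0.0, -0.7, 0.714, 0.003]
contact_force: [0.4, -0.2, 0.2]
opening: 0.0854
```

Run:
```python
from h import *
im=snap('side','s1'); im2=snap('top','t1')
a=im[70:170,225:355]; b=im2[145:245,370:500]
cv2.imwrite('pics/c2.png',cv2.resize(np.hstack([a,b])[:,:,::-1],None,fx=3,fy=3,interpolation=cv2.INTER_CUBIC))
```

```text
(no output)
```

View pics/c2.png

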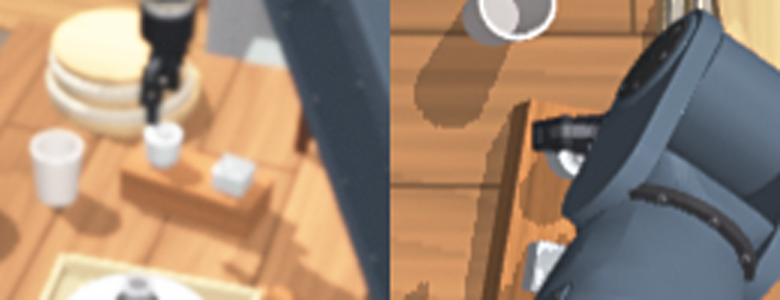

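The side crop shows the open fingers straddling the round head at about (163,135) in the crop, clear of the square stub at (233,172). Descend and grip.

Emit:
drive_tool(commands=[{"x":-3,"y":-4,"z":-15,"wx":0,"wy":0,"wz":0,"gripper":-1},{"x":0,"y":0,"z":-20,"wx":0,"wy":0,"wz":0,"gripper":-1},{"x":0,"y":0,"z":-20,"wx":0,"wy":0,"wz":0,"gripper":-1},{"x":0,"y":0,"z":-12,"wx":0,"wy":0,"wz":0,"gripper":-1},{"x":0,"y":0,"z":0,"wx":0,"wy":0,"wz":0,"gripper":-1}])

```text
time: 2.33
ee_pos: [0.5912, -0.3733, 0.0674]
tool_rot: [0.001, -0.7, 0.714, -0.001]
contact_force: [-0.2, 0.1, -0.1]
opening: 0.0854
```

Emit:
drive_tool(commands=[{"x":-1,"y":1,"z":0,"wx":0,"wy":0,"wz":0,"gripper":-0.3},{"x":0,"y":0,"z":0,"wx":0,"wy":0,"wz":0,"gripper":0},{"x":0,"y":0,"z":0,"wx":0,"wy":0,"wz":0,"gripper":0.5},{"x":0,"y":0,"z":0,"wx":0,"wy":0,"wz":0,"gripper":1},{"x":0,"y":0,"z":0,"wx":0,"wy":0,"wz":0,"gripper":1},{"x":0,"y":0,"z":0,"wx":0,"wy":0,"wz":0,"gripper":1}])

```text
time: 3.08
ee_pos: [0.5907, -0.3724, 0.0686]
tool_rot: [0.001, -0.7, 0.714, -0.001]
contact_force: [1.0, 0.0, -1.4]
opening: 0.0488
```

Emit:
drive_tool(commands=[{"x":0,"y":0,"z":10,"wx":0,"wy":0,"wz":0,"gripper":1},{"x":0,"y":0,"z":20,"wx":0,"wy":0,"wz":0,"gripper":1},{"x":0,"y":0,"z":25,"wx":0,"wy":0,"wz":0,"gripper":1},{"x":0,"y":0,"z":30,"wx":0,"wy":0,"wz":0,"gripper":1},{"x":0,"y":0,"z":30,"wx":0,"wy":0,"wz":0,"gripper":1},{"x":0,"y":0,"z":30,"wx":0,"wy":0,"wz":0,"gripper":1},{"x":0,"y":0,"z":20,"wx":0,"wy":0,"wz":0,"gripper":1},{"x":0,"y":0,"z":0,"wx":0,"wy":0,"wz":0,"gripper":1}])

```text
time: 4.08
ee_pos: [0.5901, -0.372, 0.2484]
tool_rot: [0.002, -0.7, 0.714, -0.004]
contact_force: [0.3, -0.2, -3.3]
opening: 0.0488
```

Emit:
drive_tool(commands=[{"x":-5,"y":25,"z":0,"wx":0,"wy":0,"wz":0,"gripper":1},{"x":-10,"y":48,"z":0,"wx":0,"wy":0,"wz":0,"gripper":1},{"x":-10,"y":50,"z":0,"wx":0,"wy":0,"wz":0,"gripper":1},{"x":-10,"y":50,"z":0,"wx":0,"wy":0,"wz":0,"gripper":1},{"x":-10,"y":50,"z":0,"wx":0,"wy":0,"wz":0,"gripper":1},{"x":-10,"y":48,"z":0,"wx":0,"wy":0,"wz":0,"gripper":1},{"x":-7,"y":35,"z":0,"wx":0,"wy":0,"wz":0,"gripper":1},{"x":-5,"y":25,"z":0,"wx":0,"wy":0,"wz":0,"gripper":1}])

```text
time: 5.08
ee_pos: [0.5163, -0.0316, 0.2446]
tool_rot: [0.001, -0.699, 0.715, -0.002]
contact_force: [0.7, -0.7, -3.6]
opening: 0.0484
```

Emit:
drive_tool(commands=[{"x":6,"y":0,"z":-15,"wx":0,"wy":0,"wz":0,"gripper":1},{"x":0,"y":0,"z":-15,"wx":0,"wy":0,"wz":0,"gripper":1},{"x":0,"y":0,"z":0,"wx":0,"wy":0,"wz":0,"gripper":1},{"x":0,"y":0,"z":0,"wx":0,"wy":0,"wz":0,"gripper":1}])

```text
time: 5.58
ee_pos: [0.5215, -0.0316, 0.2119]
tool_rot: [-0.0, -0.699, 0.715, -0.001]
contact_force: [0.2, 0.8, -4.0]
opening: 0.0485
```

Run:
```python
from h import *
print(bot.read_state()['ee_pos'])
im=snap('side','s2'); im2=snap('top','t2')
a=im[110:210,210:340]; b=im2[170:270,245:375]
cv2.imwrite('pics/c3.png',cv2.resize(np.hstack([a,b])[:,:,::-1],None,fx=3,fy=3,interpolation=cv2.INTER_CUBIC))
```

```text
[ 0.52145671 -0.03158919  0.21188748]
```

View pics/c3.png

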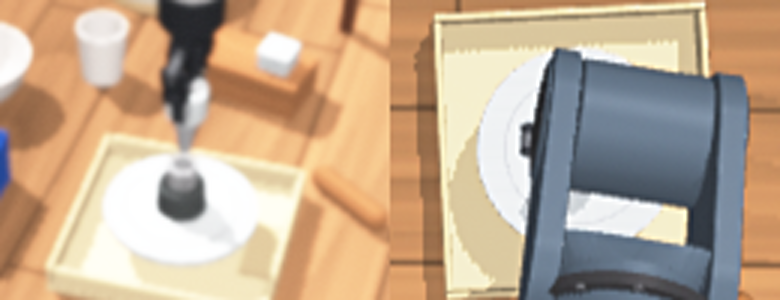

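Run:
```python
from h import *
im=cv2.imread('pics/s2.png'); u0,v0,u1,v1=245,125,301,185
c=cv2.resize(im[v0:v1,u0:u1],None,fx=9,fy=9,interpolation=cv2.INTER_CUBIC)
m=np.array([.5215,-.0316,.2119+.017])
for p,col in((m,(0,0,255)),(m-[0,0,.019],(0,255,0)),(m-[0,0,.075],(255,0,0)),([.523,-.031,.129],(0,255,255)),(m+[0,0,.025],(255,0,255))):
    u=proj('side',p); print(u); q=(u+.5-[u0,v0])*9; cv2.circle(c,(int(q[0]),int(q[1])),4,col,-1)
cv2.imwrite('pics/c4.png',c)
```

```text
[272.01593801 142.6484178 ]
[271.82633025 146.88964336]
[271.28551328 158.9868629 ]
[270.60804854 164.1941478 ]
[272.27035545 136.95750236]
```

View pics/c4.png

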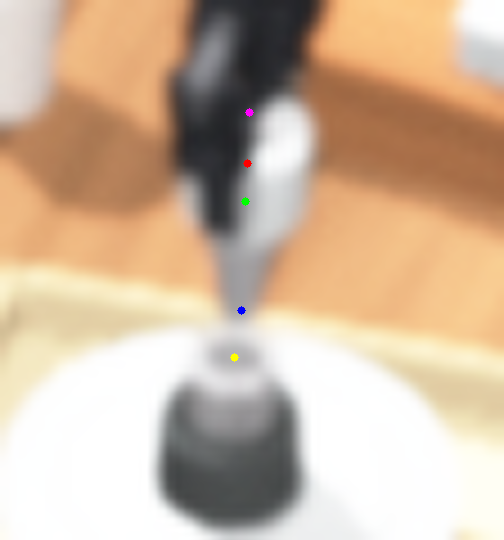

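Upright, shank tip at (241,318) in the crop, directly over the mouth (233,354) and matching the projected points. Lowering.

Emit:
drive_tool(commands=[{"x":1.5,"y":0.5,"z":-10,"wx":0,"wy":0,"wz":0,"gripper":1},{"x":0,"y":0,"z":-12,"wx":0,"wy":0,"wz":0,"gripper":1},{"x":0,"y":0,"z":-12,"wx":0,"wy":0,"wz":0,"gripper":1},{"x":0,"y":0,"z":-8,"wx":0,"wy":0,"wz":0,"gripper":1},{"x":0,"y":0,"z":0,"wx":0,"wy":0,"wz":0,"gripper":1}])

```text
time: 6.3
ee_pos: [0.5228, -0.0312, 0.1669]
tool_rot: [-0.0, -0.699, 0.715, -0.001]
contact_force: [0.3, 0.1, -3.8]
opening: 0.049
```

Emit:
drive_tool(commands=[{"x":0,"y":0,"z":-4,"wx":0,"wy":0,"wz":0,"gripper":1},{"x":0,"y":0,"z":-3,"wx":0,"wy":0,"wz":0,"gripper":1},{"x":0,"y":0,"z":-2,"wx":0,"wy":0,"wz":0,"gripper":1},{"x":0,"y":0,"z":0,"wx":0,"wy":0,"wz":0,"gripper":1}])

```text
time: 6.8
ee_pos: [0.5233, -0.0312, 0.1579]
tool_rot: [0.0, -0.699, 0.715, -0.001]
contact_force: [-0.2, 1.4, -3.8]
opening: 0.0486
```

Emit:
drive_tool(commands=[{"x":0,"y":0,"z":-1.5,"wx":0,"wy":0,"wz":0,"gripper":1},{"x":0,"y":0,"z":-1.5,"wx":0,"wy":0,"wz":0,"gripper":1},{"x":0,"y":0,"z":0,"wx":0,"wy":0,"wz":0,"gripper":1}])

```text
time: 7.18
ee_pos: [0.523, -0.0312, 0.1549]
tool_rot: [-0.0, -0.699, 0.715, -0.001]
contact_force: [-0.4, -0.3, -3.8]
opening: 0.049
```

Emit:
drive_tool(commands=[{"x":0,"y":0,"z":-1,"wx":0,"wy":0,"wz":0,"gripper":1},{"x":0,"y":0,"z":-1,"wx":0,"wy":0,"wz":0,"gripper":1}])

```text
time: 7.42
ee_pos: [0.523, -0.0313, 0.1531]
tool_rot: [-0.0, -0.699, 0.715, -0.001]
contact_force: [-4.6, -0.0, 7.0]
opening: 0.0489
```

Emit:
drive_tool(commands=[{"x":0,"y":0,"z":-1,"wx":0,"wy":0,"wz":0,"gripper":1},{"x":0,"y":0,"z":0,"wx":0,"wy":0,"wz":0,"gripper":1}])

```text
time: 7.68
ee_pos: [0.5229, -0.0313, 0.1529]
tool_rot: [-0.0, -0.699, 0.715, -0.001]
contact_force: [-2.0, -0.1, -5.6]
opening: 0.0482
```

Emit:
drive_tool(commands=[{"x":0,"y":0,"z":0,"wx":0,"wy":0,"wz":0,"gripper":1},{"x":0,"y":0,"z":0,"wx":0,"wy":0,"wz":0,"gripper":1}])

```text
time: 7.92
ee_pos: [0.523, -0.0313, 0.1529]
tool_rot: [-0.0, -0.699, 0.715, -0.001]
contact_force: [-1.8, -0.4, 0.4]
opening: 0.0489
```

Emit:
drive_tool(commands=[{"x":0,"y":0,"z":-1,"wx":0,"wy":0,"wz":0,"gripper":1}])

```text
time: 8.05
ee_pos: [0.5231, -0.0314, 0.1525]
tool_rot: [0.0, -0.699, 0.715, -0.001]
contact_force: [-6.0, -0.4, 8.5]
opening: 0.0485
```

Emit:
drive_tool(commands=[{"x":-0.5,"y":0,"z":0.3,"wx":0,"wy":0,"wz":0,"gripper":0.5},{"x":0,"y":0,"z":0,"wx":0,"wy":0,"wz":0,"gripper":-0.5},{"x":0,"y":0,"z":0,"wx":0,"wy":0,"wz":0,"gripper":-1},{"x":0,"y":0,"z":0,"wx":0,"wy":0,"wz":0,"gripper":-1},{"x":0,"y":0,"z":0,"wx":0,"wy":0,"wz":0,"gripper":-1},{"x":0,"y":0,"z":0,"wx":0,"wy":0,"wz":0,"gripper":-1}])

```text
time: 8.8
ee_pos: [0.524, -0.0314, 0.1533]
tool_rot: [0.001, -0.699, 0.715, -0.003]
contact_force: [-0.4, 0.6, -0.2]
opening: 0.0851
```

Emit:
drive_tool(commands=[{"x":0,"y":0,"z":20,"wx":0,"wy":0,"wz":0,"gripper":-1},{"x":0,"y":0,"z":40,"wx":0,"wy":0,"wz":0,"gripper":-1},{"x":0,"y":0,"z":40,"wx":0,"wy":0,"wz":0,"gripper":-1},{"x":2,"y":50,"z":0,"wx":0,"wy":0,"wz":0,"gripper":-1},{"x":2,"y":55,"z":0,"wx":0,"wy":0,"wz":0,"gripper":-1},{"x":2,"y":55,"z":0,"wx":0,"wy":0,"wz":0,"gripper":-1},{"x":3,"y":55,"z":0,"wx":0,"wy":0,"wz":0,"gripper":-1},{"x":3,"y":50,"z":0,"wx":0,"wy":0,"wz":0,"gripper":-1}])

```text
time: 9.8
ee_pos: [0.5356, 0.2387, 0.2574]
tool_rot: [0.002, -0.697, 0.717, -0.003]
contact_force: [1.2, -1.1, -1.5]
opening: 0.0854
```

Run:
```python
from h import *
print(bot.read_state()['ee_pos'])
im=snap('side','s3'); im2=snap('top','t3')
a=im[140:200,230:308]; b=im2[185:245,270:348]
cv2.imwrite('pics/c5.png',cv2.resize(np.hstack([a,b])[:,:,::-1],None,fx=5,fy=5,interpolation=cv2.INTER_CUBIC))
for z in(.169,.188,.194): print(z,proj('side',[.5225,-.0312,z]),proj('top',[.5225,-.0312,z]))
```

```text
[0.53564098 0.23867086 0.25736853]
0.169 [271.12678221 155.79165752] [311.55994411 218.07249323]
0.188 [271.30720755 151.6998804 ] [312.30345279 217.83841669]
0.194 [271.36480738 150.3936023 ] [312.54294836 217.76301704]
```

View pics/c5.png

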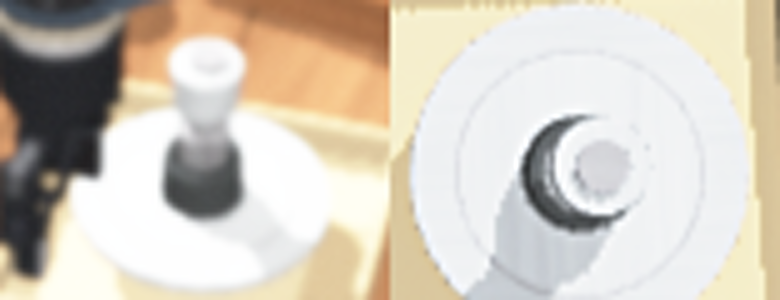

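Chuck stands upright by itself in the collet, with the button at top-view (312.7,218.3) as projected. Going to the tamper.

Emit:
drive_tool(commands=[{"x":1,"y":38,"z":-10,"wx":0,"wy":0,"wz":0,"gripper":-1},{"x":1,"y":8,"z":-20,"wx":0,"wy":0,"wz":0,"gripper":-1},{"x":0,"y":0,"z":-30,"wx":0,"wy":0,"wz":0,"gripper":-1},{"x":0,"y":0,"z":-30,"wx":0,"wy":0,"wz":0,"gripper":-1},{"x":0,"y":0,"z":0,"wx":0,"wy":0,"wz":0,"gripper":-1}])

```text
time: 10.52
ee_pos: [0.5371, 0.2854, 0.163]
tool_rot: [0.001, -0.698, 0.716, -0.003]
contact_force: [-0.4, -0.0, 0.1]
opening: 0.0851
```

Emit:
drive_tool(commands=[{"x":0.5,"y":0,"z":-20,"wx":0,"wy":0,"wz":0,"gripper":-1},{"x":0,"y":0,"z":-25,"wx":0,"wy":0,"wz":0,"gripper":-1},{"x":0,"y":0,"z":-25,"wx":0,"wy":0,"wz":0,"gripper":-1},{"x":0,"y":0,"z":-20,"wx":0,"wy":0,"wz":0,"gripper":-1},{"x":0,"y":0,"z":0,"wx":0,"wy":0,"wz":0,"gripper":-1}])

```text
time: 11.15
ee_pos: [0.5412, 0.2833, 0.0768]
tool_rot: [0.005, -0.697, 0.717, -0.005]
contact_force: [-0.6, 0.3, 0.1]
opening: 0.0852
```

```bash
cat >> h.py <<'E'
def err():
    from scipy.spatial.transform import Rotation as R
    s=bot.read_state(); r=R.from_quat(np.roll(s['tool_rot'],-1)); z=r.as_matrix()[:,2]
    print('fix wx,wy deg',np.degrees(np.cross(z,[0,0,-1])).round(2),s['ee_pos'].round(4),s['contact_force'].round(1),s['dq'].round(3))
E
python3 -c "
from h import *
err()"
```

```text
fix wx,wy deg [0.   0.76 0.  ] [0.5412 0.2833 0.0768] [-0.6  0.3  0.1] [-0.005 -0.031 -0.025 -0.001  0.012 -0.002]
```

Emit:
drive_tool(commands=[{"x":-3.5,"y":2,"z":-6,"wx":0,"wy":0.8,"wz":0,"gripper":-1},{"x":0,"y":0,"z":0,"wx":0,"wy":0,"wz":0,"gripper":-1},{"x":0,"y":0,"z":0,"wx":0,"wy":0,"wz":0,"gripper":-1}])

```text
time: 11.52
ee_pos: [0.5391, 0.2856, 0.0737]
tool_rot: [0.001, -0.697, 0.717, -0.0]
contact_force: [0.1, 1.2, -0.7]
opening: 0.0853
```

```bash
python3 -c "
from h import *
err()"
```

```text
fix wx,wy deg [-0.09  0.12  0.  ] [0.5391 0.2856 0.0737] [ 0.1  1.2 -0.7] [ 0.002 -0.002 -0.     0.001  0.004  0.001]
```

Emit:
drive_tool(commands=[{"x":-1,"y":0,"z":-4,"wx":0,"wy":0.1,"wz":0,"gripper":-0.5},{"x":0,"y":0,"z":0,"wx":0,"wy":0,"wz":0,"gripper":0},{"x":0,"y":0,"z":0,"wx":0,"wy":0,"wz":0,"gripper":0.5},{"x":0,"y":0,"z":0,"wx":0,"wy":0,"wz":0,"gripper":1},{"x":0,"y":0,"z":0,"wx":0,"wy":0,"wz":0,"gripper":1},{"x":0,"y":0,"z":0,"wx":0,"wy":0,"wz":0,"gripper":1},{"x":0,"y":0,"z":0,"wx":0,"wy":0,"wz":0,"gripper":1}])

```text
time: 12.4
ee_pos: [0.5383, 0.2859, 0.0702]
tool_rot: [0.001, -0.697, 0.717, 0.0]
contact_force: [0.7, -0.2, 1.1]
opening: 0.0267
```

```bash
python3 -c "
from h import *
err()"
```

```text
fix wx,wy deg [-0.12  0.08  0.  ] [0.5383 0.2859 0.0702] [ 0.7 -0.2  1.1] [ 0.    -0.     0.001 -0.     0.002  0.002]
```

Emit:
drive_tool(commands=[{"x":0,"y":0,"z":15,"wx":0,"wy":0,"wz":0,"gripper":1},{"x":0,"y":0,"z":30,"wx":0,"wy":0,"wz":0,"gripper":1},{"x":0,"y":0,"z":35,"wx":0,"wy":0,"wz":0,"gripper":1},{"x":0,"y":0,"z":35,"wx":0,"wy":0,"wz":0,"gripper":1},{"x":0,"y":0,"z":35,"wx":0,"wy":0,"wz":0,"gripper":1},{"x":0,"y":0,"z":35,"wx":0,"wy":0,"wz":0,"gripper":1},{"x":0,"y":0,"z":30,"wx":0,"wy":0,"wz":0,"gripper":1},{"x":0,"y":0,"z":10,"wx":0,"wy":0,"wz":0,"gripper":1}])

```text
time: 13.4
ee_pos: [0.536, 0.2848, 0.3075]
tool_rot: [0.001, -0.697, 0.717, 0.0]
contact_force: [-1.0, -0.1, -2.6]
opening: 0.0268
```

Emit:
drive_tool(commands=[{"x":-2,"y":-25,"z":0,"wx":0,"wy":0,"wz":0,"gripper":1},{"x":-2,"y":-45,"z":0,"wx":0,"wy":0,"wz":0,"gripper":1},{"x":-2,"y":-50,"z":0,"wx":0,"wy":0,"wz":0,"gripper":1},{"x":-2,"y":-50,"z":0,"wx":0,"wy":0,"wz":0,"gripper":1},{"x":-2,"y":-50,"z":0,"wx":0,"wy":0,"wz":0,"gripper":1},{"x":-2,"y":-45,"z":0,"wx":0,"wy":0,"wz":0,"gripper":1},{"x":-2,"y":-35,"z":0,"wx":0,"wy":0,"wz":0,"gripper":1},{"x":-2,"y":-15,"z":0,"wx":0,"wy":0,"wz":0,"gripper":1}])

```text
time: 14.4
ee_pos: [0.5114, -0.0459, 0.2994]
tool_rot: [-0.004, -0.697, 0.717, 0.004]
contact_force: [-0.8, 0.0, -1.6]
opening: 0.0264
```

```bash
python3 -c "
from h import *
err()"
```

```text
fix wx,wy deg [-0.   -0.67 -0.  ] [ 0.5114 -0.0459  0.2994] [-0.8  0.  -1.6] [-0.241 -0.019  0.039  0.005 -0.009 -0.243]
```

Emit:
drive_tool(commands=[{"x":10,"y":15,"z":0,"wx":0,"wy":-0.6,"wz":0,"gripper":1},{"x":0,"y":0,"z":0,"wx":0,"wy":0,"wz":0,"gripper":1},{"x":0,"y":0,"z":0,"wx":0,"wy":0,"wz":0,"gripper":1}])

```text
time: 14.78
ee_pos: [0.5204, -0.0306, 0.298]
tool_rot: [-0.001, -0.697, 0.717, 0.001]
contact_force: [-0.3, -0.4, -1.2]
opening: 0.0265
```

```bash
python3 -c "
from h import *
err()"
```

```text
fix wx,wy deg [-0.03 -0.21 -0.  ] [ 0.5204 -0.0306  0.298 ] [-0.3 -0.4 -1.2] [ 0.011  0.002  0.004  0.005 -0.002  0.006]
```

Emit:
drive_tool(commands=[{"x":2,"y":-0.5,"z":-12,"wx":0,"wy":-0.2,"wz":0,"gripper":1},{"x":0,"y":0,"z":-12,"wx":0,"wy":0,"wz":0,"gripper":1},{"x":0,"y":0,"z":-5,"wx":0,"wy":0,"wz":0,"gripper":1},{"x":0,"y":0,"z":0,"wx":0,"wy":0,"wz":0,"gripper":1}])

```text
time: 15.28
ee_pos: [0.5219, -0.0304, 0.266]
tool_rot: [-0.0, -0.697, 0.717, 0.001]
contact_force: [0.5, -0.2, -1.2]
opening: 0.0265
```

Run:
```python
from h import *
err()
im=snap('side','s4')
crop(im,235,105,310,195,'c6',6)
```

```text
fix wx,wy deg [-0.05 -0.1  -0.  ] [ 0.5219 -0.0304  0.266 ] [ 0.5 -0.2 -1.2] [ 0.001  0.002  0.    -0.    -0.002 -0.001]
```

View pics/c6.png

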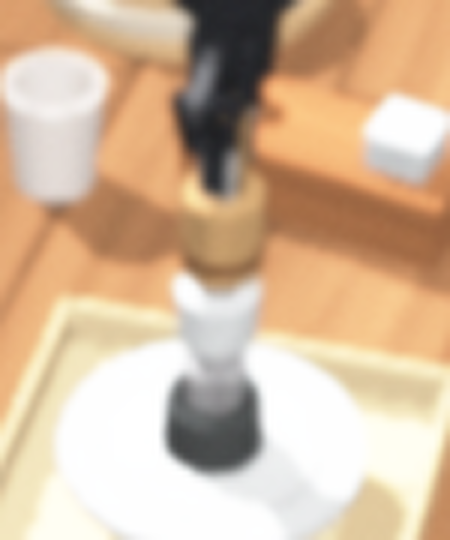

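Tamper foot at (223,235) in the crop sits over the chuck head (217,300), about 2 mm too far right in the image (world −x). Shift by x +1.5 while approaching.

Emit:
drive_tool(commands=[{"x":1.5,"y":0,"z":-3,"wx":0,"wy":0,"wz":0,"gripper":1},{"x":0,"y":0,"z":-2,"wx":0,"wy":0,"wz":0,"gripper":1},{"x":0,"y":0,"z":0,"wx":0,"wy":0,"wz":0,"gripper":1}])

```text
time: 15.7
ee_pos: [0.5239, -0.0305, 0.2615]
tool_rot: [0.0, -0.697, 0.717, 0.0]
contact_force: [0.7, -0.0, -1.8]
opening: 0.0271
```

Emit:
drive_tool(commands=[{"x":0,"y":0,"z":-1,"wx":0,"wy":0,"wz":0,"gripper":1},{"x":0,"y":0,"z":-1,"wx":0,"wy":0,"wz":0,"gripper":1}])

```text
time: 15.95
ee_pos: [0.524, -0.0305, 0.2596]
tool_rot: [0.0, -0.697, 0.717, 0.0]
contact_force: [0.2, -0.1, -1.1]
opening: 0.0268
```

Emit:
drive_tool(commands=[{"x":0,"y":0,"z":-1,"wx":0,"wy":0,"wz":0,"gripper":1}])

```text
time: 16.08
ee_pos: [0.524, -0.0306, 0.2586]
tool_rot: [0.0, -0.697, 0.717, 0.0]
contact_force: [-0.5, -0.5, -1.6]
opening: 0.027
```

Emit:
drive_tool(commands=[{"x":0,"y":0,"z":-1,"wx":0,"wy":0,"wz":0,"gripper":1}])

```text
time: 16.2
ee_pos: [0.524, -0.0306, 0.2576]
tool_rot: [0.0, -0.697, 0.717, 0.0]
contact_force: [-0.0, -0.1, -1.9]
opening: 0.0265
```

Emit:
drive_tool(commands=[{"x":0,"y":0,"z":-1,"wx":0,"wy":0,"wz":0,"gripper":1}])

```text
time: 16.32
ee_pos: [0.5243, -0.0306, 0.2569]
tool_rot: [0.001, -0.697, 0.717, -0.0]
contact_force: [-1.0, -0.0, 5.1]
opening: 0.0269
```

Emit:
drive_tool(commands=[{"x":0,"y":0,"z":-1,"wx":0,"wy":0,"wz":0,"gripper":1}])

```text
time: 16.45
ee_pos: [0.5246, -0.0307, 0.2567]
tool_rot: [0.001, -0.697, 0.717, -0.001]
contact_force: [-1.9, 0.4, 7.5]
opening: 0.0271
```

Emit:
drive_tool(commands=[{"x":0,"y":0,"z":-1,"wx":0,"wy":0,"wz":0,"gripper":1}])

```text
time: 16.58
ee_pos: [0.5248, -0.0307, 0.2566]
tool_rot: [0.001, -0.697, 0.717, -0.001]
contact_force: [-2.6, 0.5, 7.6]
opening: 0.0268
```

Emit:
drive_tool(commands=[{"x":0,"y":0,"z":-1,"wx":0,"wy":0,"wz":0,"gripper":1}])

```text
time: 16.7
ee_pos: [0.5249, -0.0307, 0.2564]
tool_rot: [0.001, -0.697, 0.717, -0.001]
contact_force: [-2.5, -0.2, 7.4]
opening: 0.0268
```

Emit:
drive_tool(commands=[{"x":-0.4,"y":0,"z":-1.5,"wx":0,"wy":0,"wz":0,"gripper":1},{"x":-0.2,"y":0,"z":-1.5,"wx":0,"wy":0,"wz":0,"gripper":1}])

```text
time: 16.95
ee_pos: [0.5246, -0.0307, 0.2552]
tool_rot: [0.002, -0.697, 0.717, -0.002]
contact_force: [-2.7, -0.6, 7.9]
opening: 0.0267
```

```bash
python3 -c "
from h import *
err()"
```

```text
fix wx,wy deg [0.02 0.34 0.  ] [ 0.5246 -0.0307  0.2552] [-2.7 -0.6  7.9] [-0.001  0.003  0.009  0.    -0.018 -0.001]
```

Emit:
drive_tool(commands=[{"x":-0.2,"y":0,"z":-1.5,"wx":0,"wy":0,"wz":0,"gripper":1},{"x":-0.2,"y":0,"z":-1.5,"wx":0,"wy":0,"wz":0,"gripper":1}])

```text
time: 17.2
ee_pos: [0.5245, -0.0307, 0.254]
tool_rot: [0.003, -0.697, 0.717, -0.003]
contact_force: [-2.7, 0.4, 8.1]
opening: 0.0265
```

```bash
python3 -c "
from h import *
err()"
```

```text
fix wx,wy deg [0.03 0.45 0.  ] [ 0.5245 -0.0307  0.254 ] [-2.7  0.4  8.1] [ 0.001  0.002  0.012  0.    -0.019  0.001]
```

Emit:
drive_tool(commands=[{"x":-0.3,"y":0,"z":-1.5,"wx":0,"wy":0.4,"wz":0,"gripper":1},{"x":-0.2,"y":0,"z":-1.5,"wx":0,"wy":0.2,"wz":0,"gripper":1},{"x":-0.2,"y":0,"z":-1.5,"wx":0,"wy":0.2,"wz":0,"gripper":1},{"x":-0.2,"y":0,"z":-1.5,"wx":0,"wy":0.2,"wz":0,"gripper":1}])

```text
time: 17.7
ee_pos: [0.5251, -0.0306, 0.252]
tool_rot: [-0.002, -0.697, 0.717, 0.001]
contact_force: [-2.4, 0.2, 6.7]
opening: 0.0265
```

```bash
python3 -c "
from h import *
err()"
```

```text
fix wx,wy deg [ 0.05 -0.22  0.  ] [ 0.5251 -0.0306  0.252 ] [-2.4  0.2  6.7] [ 0.002  0.014 -0.01  -0.002  0.012  0.005]
```

Emit:
drive_tool(commands=[{"x":-0.8,"y":0,"z":-1.5,"wx":0,"wy":0,"wz":0,"gripper":1},{"x":-0.5,"y":0,"z":-1.5,"wx":0,"wy":0,"wz":0,"gripper":1},{"x":-0.3,"y":0,"z":-1.5,"wx":0,"wy":0.1,"wz":0,"gripper":1},{"x":-0.3,"y":0,"z":-1.5,"wx":0,"wy":0.1,"wz":0,"gripper":1}])

```text
time: 18.2
ee_pos: [0.5249, -0.0306, 0.2501]
tool_rot: [-0.001, -0.697, 0.717, -0.0]
contact_force: [-1.8, 1.2, 6.9]
opening: 0.0269
```

```bash
python3 -c "
from h import *
err()"
```

```text
fix wx,wy deg [ 0.08 -0.04  0.  ] [ 0.5249 -0.0306  0.2501] [-1.8  1.2  6.9] [ 0.     0.005  0.002 -0.    -0.006  0.   ]
```

Emit:
drive_tool(commands=[{"x":-0.4,"y":0,"z":-1.6,"wx":0,"wy":0.1,"wz":0,"gripper":1},{"x":-0.4,"y":0,"z":-1.6,"wx":0,"wy":0.1,"wz":0,"gripper":1},{"x":-0.4,"y":0,"z":-1.6,"wx":0,"wy":0.1,"wz":0,"gripper":1},{"x":-0.4,"y":0,"z":-1.6,"wx":0,"wy":0.1,"wz":0,"gripper":1},{"x":-0.4,"y":0,"z":-1.6,"wx":0,"wy":0.1,"wz":0,"gripper":1},{"x":-0.4,"y":0,"z":-1.6,"wx":0,"wy":0.1,"wz":0,"gripper":1}])

```text
time: 18.95
ee_pos: [0.5249, -0.0305, 0.2465]
tool_rot: [-0.001, -0.697, 0.717, -0.0]
contact_force: [-1.3, 1.6, 8.2]
opening: 0.0267
```

```bash
python3 -c "
from h import *
err()"
```

```text
fix wx,wy deg [ 0.11 -0.09  0.  ] [ 0.5249 -0.0305  0.2465] [-1.3  1.6  8.2] [-0.     0.006  0.005  0.    -0.011 -0.   ]
```

Emit:
drive_tool(commands=[{"x":-0.4,"y":0,"z":-1.6,"wx":0,"wy":0.1,"wz":0,"gripper":1},{"x":-0.4,"y":0,"z":-1.6,"wx":0,"wy":0.1,"wz":0,"gripper":1},{"x":-0.4,"y":0,"z":-1.6,"wx":0,"wy":0.1,"wz":0,"gripper":1},{"x":-0.4,"y":0,"z":-1.6,"wx":0,"wy":0.1,"wz":0,"gripper":1}])

```text
time: 19.45
ee_pos: [0.5249, -0.0305, 0.2441]
tool_rot: [-0.002, -0.697, 0.717, -0.0]
contact_force: [-1.9, -0.1, 7.1]
opening: 0.0267
```

```bash
python3 -c "
from h import *
err()"
```

```text
fix wx,wy deg [ 0.13 -0.12  0.  ] [ 0.5249 -0.0305  0.2441] [-1.9 -0.1  7.1] [-0.001  0.005  0.004  0.    -0.008  0.   ]
```

Steady at 0.6 mm/row, with attitude held. Continuing.

Emit:
drive_tool(commands=[{"x":-0.4,"y":0,"z":-1.6,"wx":0.1,"wy":0,"wz":0,"gripper":1},{"x":-0.4,"y":0,"z":-1.6,"wx":0,"wy":0,"wz":0,"gripper":1},{"x":-0.4,"y":0,"z":-1.6,"wx":0,"wy":0.1,"wz":0,"gripper":1},{"x":-0.4,"y":0,"z":-1.6,"wx":0,"wy":0.1,"wz":0,"gripper":1},{"x":-0.4,"y":0,"z":-1.6,"wx":0,"wy":0.1,"wz":0,"gripper":1},{"x":-0.4,"y":0,"z":-1.6,"wx":0,"wy":0.1,"wz":0,"gripper":1}])

```text
time: 20.2
ee_pos: [0.5248, -0.0306, 0.2404]
tool_rot: [-0.001, -0.697, 0.717, -0.0]
contact_force: [-2.0, 0.4, 7.6]
opening: 0.0265
```

Emit:
drive_tool(commands=[{"x":-0.4,"y":0,"z":-1.6,"wx":0.1,"wy":0,"wz":0,"gripper":1},{"x":-0.4,"y":0,"z":-1.6,"wx":0,"wy":0,"wz":0,"gripper":1},{"x":-0.4,"y":0,"z":-1.6,"wx":0,"wy":0.1,"wz":0,"gripper":1},{"x":-0.4,"y":0,"z":-1.6,"wx":0,"wy":0.1,"wz":0,"gripper":1}])

```text
time: 20.7
ee_pos: [0.5246, -0.0307, 0.2379]
tool_rot: [0.001, -0.697, 0.717, -0.001]
contact_force: [-2.8, 0.2, 7.0]
opening: 0.0266
```

```bash
python3 -c "
from h import *
err()"
```

```text
fix wx,wy deg [0.02 0.12 0.  ] [ 0.5246 -0.0307  0.2379] [-2.8  0.2  7. ] [ 0.002  0.006  0.005 -0.    -0.01   0.   ]
```

Emit:
drive_tool(commands=[{"x":-0.4,"y":0,"z":-1.6,"wx":0,"wy":0.2,"wz":0,"gripper":1},{"x":-0.4,"y":0,"z":-1.6,"wx":0,"wy":0.1,"wz":0,"gripper":1},{"x":-0.4,"y":0,"z":-1.6,"wx":0,"wy":0.1,"wz":0,"gripper":1},{"x":-0.4,"y":0,"z":-1.6,"wx":0,"wy":0.1,"wz":0,"gripper":1}])

```text
time: 21.2
ee_pos: [0.5248, -0.0306, 0.2354]
tool_rot: [-0.0, -0.697, 0.717, -0.0]
contact_force: [-1.6, 0.0, 7.0]
opening: 0.027
```

Emit:
drive_tool(commands=[{"x":-0.4,"y":0,"z":-1.6,"wx":0,"wy":0.2,"wz":0,"gripper":1},{"x":-0.4,"y":0,"z":-1.6,"wx":0,"wy":0.1,"wz":0,"gripper":1},{"x":-0.4,"y":0,"z":-1.6,"wx":0,"wy":0.1,"wz":0,"gripper":1},{"x":-0.4,"y":0,"z":-1.6,"wx":0,"wy":0.1,"wz":0,"gripper":1}])

```text
time: 21.7
ee_pos: [0.5252, -0.0306, 0.2342]
tool_rot: [-0.001, -0.697, 0.717, -0.0]
contact_force: [-2.4, 0.8, 11.1]
opening: 0.027
```

```bash
python3 -c "
from h import *
err()"
```

```text
fix wx,wy deg [ 0.07 -0.07  0.  ] [ 0.5252 -0.0306  0.2342] [-2.4  0.8 11.1] [ 0.     0.001  0.001 -0.002 -0.005 -0.   ]
```

Force has risen to about 11 N and movement has slowed, so the chuck has met the pin. Slightly larger pushes now.

Emit:
drive_tool(commands=[{"x":-0.6,"y":0,"z":-2,"wx":0,"wy":0.1,"wz":0,"gripper":1},{"x":-0.5,"y":0,"z":-2,"wx":0,"wy":0.1,"wz":0,"gripper":1}])

```text
time: 21.95
ee_pos: [0.5252, -0.0306, 0.2331]
tool_rot: [-0.001, -0.697, 0.717, -0.0]
contact_force: [-3.3, 0.8, 12.8]
opening: 0.0267
```

Emit:
drive_tool(commands=[{"x":-0.6,"y":0,"z":-2,"wx":0,"wy":0.1,"wz":0,"gripper":1},{"x":-0.5,"y":0,"z":-2,"wx":0,"wy":0.1,"wz":0,"gripper":1}])

```text
time: 22.2
ee_pos: [0.5252, -0.0306, 0.2321]
tool_rot: [-0.001, -0.697, 0.717, -0.001]
contact_force: [-3.6, 0.9, 11.9]
opening: 0.0268
```

Emit:
drive_tool(commands=[{"x":-0.6,"y":0,"z":-2,"wx":0,"wy":0.1,"wz":0,"gripper":1},{"x":-0.5,"y":0,"z":-2,"wx":0,"wy":0.1,"wz":0,"gripper":1}])

```text
time: 22.45
ee_pos: [0.5255, -0.0306, 0.2318]
tool_rot: [-0.0, -0.697, 0.717, -0.001]
contact_force: [-5.7, 1.0, 18.5]
opening: 0.0266
```

```bash
python3 -c "
from h import *
err()"
```

```text
fix wx,wy deg [0.13 0.11 0.  ] [ 0.5255 -0.0306  0.2318] [-5.7  1.  18.5] [ 0.     0.001  0.    -0.    -0.007 -0.   ]
```

Emit:
drive_tool(commands=[{"x":-0.7,"y":0,"z":-2.1,"wx":0,"wy":0.2,"wz":0,"gripper":1}])

```text
time: 22.58
ee_pos: [0.5255, -0.0306, 0.2319]
tool_rot: [-0.0, -0.697, 0.717, -0.001]
contact_force: [-4.2, 1.3, 17.6]
opening: 0.0265
```

Emit:
drive_tool(commands=[{"x":-0.7,"y":0,"z":-2.1,"wx":0,"wy":0.1,"wz":0,"gripper":1}])

```text
time: 22.7
ee_pos: [0.5254, -0.0306, 0.2318]
tool_rot: [-0.0, -0.697, 0.717, -0.002]
contact_force: [-4.6, 0.8, 17.3]
opening: 0.027
```

Solid stop: z no longer changes at about 18 N, 25 mm driven, the last 3 mm on the pin. Lifting off and returning the tamper.

Emit:
drive_tool(commands=[{"x":0,"y":0,"z":5,"wx":0,"wy":0,"wz":0,"gripper":1},{"x":0,"y":0,"z":20,"wx":0,"wy":0,"wz":0,"gripper":1},{"x":0,"y":0,"z":30,"wx":0,"wy":0,"wz":0,"gripper":1},{"x":0,"y":15,"z":20,"wx":0,"wy":0,"wz":0,"gripper":1},{"x":2,"y":40,"z":0,"wx":0,"wy":0,"wz":0,"gripper":1},{"x":2,"y":50,"z":0,"wx":0,"wy":0,"wz":0,"gripper":1},{"x":2,"y":50,"z":0,"wx":0,"wy":0,"wz":0,"gripper":1},{"x":3,"y":50,"z":0,"wx":0,"wy":0,"wz":0,"gripper":1}])

```text
time: 23.7
ee_pos: [0.5343, 0.1775, 0.31]
tool_rot: [0.0, -0.695, 0.719, -0.002]
contact_force: [0.6, -0.7, -0.9]
opening: 0.0268
```

Emit:
drive_tool(commands=[{"x":2,"y":45,"z":0,"wx":0,"wy":0,"wz":0,"gripper":1},{"x":2,"y":30,"z":0,"wx":0,"wy":0,"wz":0,"gripper":1},{"x":1,"y":15,"z":0,"wx":0,"wy":0,"wz":0,"gripper":1},{"x":0,"y":0,"z":0,"wx":0,"wy":0,"wz":0,"gripper":1},{"x":0,"y":0,"z":0,"wx":0,"wy":0,"wz":0,"gripper":1}])

```text
time: 24.32
ee_pos: [0.5387, 0.272, 0.309]
tool_rot: [-0.001, -0.696, 0.718, -0.002]
contact_force: [0.3, -0.4, -1.4]
opening: 0.0266
```

```bash
python3 -c "
from h import *
err()"
```

```text
fix wx,wy deg [0.21 0.09 0.  ] [0.5387 0.272  0.309 ] [ 0.3 -0.4 -1.4] [-0.001 -0.002  0.    -0.     0.001 -0.001]
```

Emit:
drive_tool(commands=[{"x":0,"y":12,"z":-20,"wx":0.2,"wy":0,"wz":0,"gripper":1},{"x":0,"y":0,"z":-35,"wx":0,"wy":0,"wz":0,"gripper":1},{"x":0,"y":0,"z":-35,"wx":0,"wy":0,"wz":0,"gripper":1},{"x":0,"y":0,"z":-35,"wx":0,"wy":0,"wz":0,"gripper":1},{"x":0,"y":0,"z":-35,"wx":0,"wy":0,"wz":0,"gripper":1},{"x":0,"y":0,"z":-25,"wx":0,"wy":0,"wz":0,"gripper":1},{"x":0,"y":0,"z":-10,"wx":0,"wy":0,"wz":0,"gripper":1},{"x":0,"y":0,"z":0,"wx":0,"wy":0,"wz":0,"gripper":1}])

```text
time: 25.32
ee_pos: [0.5409, 0.2752, 0.1115]
tool_rot: [0.002, -0.693, 0.721, -0.002]
contact_force: [-1.1, 0.6, -2.0]
opening: 0.0268
```

```bash
python3 -c "
from h import *
err()"
```

```text
fix wx,wy deg [-0.02  0.34  0.  ] [0.5409 0.2752 0.1115] [-1.1  0.6 -2. ] [-0.008 -0.012 -0.006 -0.001  0.004 -0.003]
```

Emit:
drive_tool(commands=[{"x":-1,"y":9,"z":-10,"wx":0,"wy":0.3,"wz":0,"gripper":1},{"x":0,"y":0,"z":-12,"wx":0,"wy":0,"wz":0,"gripper":1},{"x":0,"y":0,"z":-10,"wx":0,"wy":0,"wz":0,"gripper":1},{"x":0,"y":0,"z":0,"wx":0,"wy":0,"wz":0,"gripper":1},{"x":0,"y":0,"z":0,"wx":0,"wy":0,"wz":0,"gripper":1}])

```text
time: 25.95
ee_pos: [0.5409, 0.2852, 0.0796]
tool_rot: [0.002, -0.693, 0.721, -0.001]
contact_force: [-0.4, -1.4, -1.7]
opening: 0.0265
```

```bash
python3 -c "
from h import *
err()"
```

```text
fix wx,wy deg [-0.1   0.21  0.  ] [0.5409 0.2852 0.0796] [-0.4 -1.4 -1.7] [-0.001  0.006  0.001  0.001 -0.002 -0.002]
```

Emit:
drive_tool(commands=[{"x":0,"y":-1,"z":-4,"wx":-0.1,"wy":0.2,"wz":0,"gripper":1},{"x":0,"y":0,"z":-2,"wx":0,"wy":0,"wz":0,"gripper":1},{"x":0,"y":0,"z":0,"wx":0,"wy":0,"wz":0,"gripper":1}])

```text
time: 26.32
ee_pos: [0.5412, 0.2842, 0.0737]
tool_rot: [0.0, -0.693, 0.721, -0.0]
contact_force: [0.5, 0.3, -1.2]
opening: 0.0267
```

Emit:
drive_tool(commands=[{"x":0,"y":0,"z":-1,"wx":0,"wy":0,"wz":0,"gripper":1},{"x":0,"y":0,"z":-1,"wx":0,"wy":0,"wz":0,"gripper":1}])

```text
time: 26.58
ee_pos: [0.5413, 0.2842, 0.0718]
tool_rot: [0.0, -0.693, 0.721, -0.0]
contact_force: [-0.1, 0.8, -2.3]
opening: 0.027
```

Emit:
drive_tool(commands=[{"x":0,"y":0,"z":-1,"wx":0,"wy":0,"wz":0,"gripper":1}])

```text
time: 26.7
ee_pos: [0.5413, 0.2842, 0.0708]
tool_rot: [0.0, -0.693, 0.721, -0.0]
contact_force: [0.0, 0.1, -1.7]
opening: 0.0266
```

Emit:
drive_tool(commands=[{"x":0,"y":0,"z":-1,"wx":0,"wy":0,"wz":0,"gripper":1}])

```text
time: 26.82
ee_pos: [0.5415, 0.2843, 0.0702]
tool_rot: [0.001, -0.693, 0.721, -0.0]
contact_force: [-4.0, -0.7, 9.6]
opening: 0.0271
```

Emit:
drive_tool(commands=[{"x":0,"y":0,"z":-0.5,"wx":0,"wy":0,"wz":0,"gripper":1}])

```text
time: 26.95
ee_pos: [0.5415, 0.2843, 0.0702]
tool_rot: [0.001, -0.693, 0.721, -0.0]
contact_force: [-3.5, -2.3, 6.8]
opening: 0.0267
```

Standing on the mat, at the same height as when picked up. Release and withdraw.

Emit:
drive_tool(commands=[{"x":0,"y":0,"z":0,"wx":0,"wy":0,"wz":0,"gripper":1},{"x":0,"y":0,"z":0,"wx":0,"wy":0,"wz":0,"gripper":0.5},{"x":0,"y":0,"z":0,"wx":0,"wy":0,"wz":0,"gripper":-0.2},{"x":0,"y":0,"z":0,"wx":0,"wy":0,"wz":0,"gripper":-1},{"x":0,"y":0,"z":0,"wx":0,"wy":0,"wz":0,"gripper":-1},{"x":0,"y":0,"z":0,"wx":0,"wy":0,"wz":0,"gripper":-1},{"x":0,"y":0,"z":0,"wx":0,"wy":0,"wz":0,"gripper":-1}])

```text
time: 27.82
ee_pos: [0.5418, 0.2845, 0.0703]
tool_rot: [0.001, -0.693, 0.721, -0.001]
contact_force: [0.3, -0.0, 0.6]
opening: 0.0853
```

Emit:
drive_tool(commands=[{"x":0,"y":0,"z":15,"wx":0,"wy":0,"wz":0,"gripper":-1},{"x":-1,"y":0,"z":30,"wx":0,"wy":0,"wz":0,"gripper":-1},{"x":0,"y":0,"z":40,"wx":0,"wy":0,"wz":0,"gripper":-1},{"x":0,"y":0,"z":50,"wx":0,"wy":0,"wz":0,"gripper":-1},{"x":-30,"y":0,"z":30,"wx":0,"wy":0,"wz":0,"gripper":-1},{"x":-50,"y":0,"z":0,"wx":0,"wy":0,"wz":0,"gripper":-1},{"x":-50,"y":0,"z":0,"wx":0,"wy":0,"wz":0,"gripper":-1},{"x":-30,"y":0,"z":0,"wx":0,"wy":0,"wz":0,"gripper":-1}])

```text
time: 28.82
ee_pos: [0.3775, 0.2838, 0.2482]
tool_rot: [0.005, -0.692, 0.722, -0.001]
contact_force: [-0.1, 0.3, 0.2]
opening: 0.0853
```

Run:
```python
from h import *
im=snap('side','s5'); im2=snap('top','t5')
def c(im,u,v): return cv2.resize(im[v-40:v+40,u-48:u+48],(384,300),interpolation=cv2.INTER_CUBIC)[:,:,::-1]
cv2.imwrite('pics/c7.png',np.vstack([np.hstack([c(im,270,170),c(im,236,236)]),np.hstack([c(im2,310,218),c(im2,198,212)])]))
for z in(.144,.163,.169): print(z,proj('side',[.5225,-.0312,z]),proj('top',[.5225,-.0312,z]))
print(bot.read_state()['ee_pos'])
```

```text
0.144 [270.8938542  161.07411661] [310.61480584 218.37004819]
0.163 [271.07042085 157.06984895] [311.32974125 218.14496728]
0.169 [271.12678221 155.79165752] [311.55994411 218.07249323]
[0.37724408 0.28396574 0.24826772]
```

View pics/c7.png

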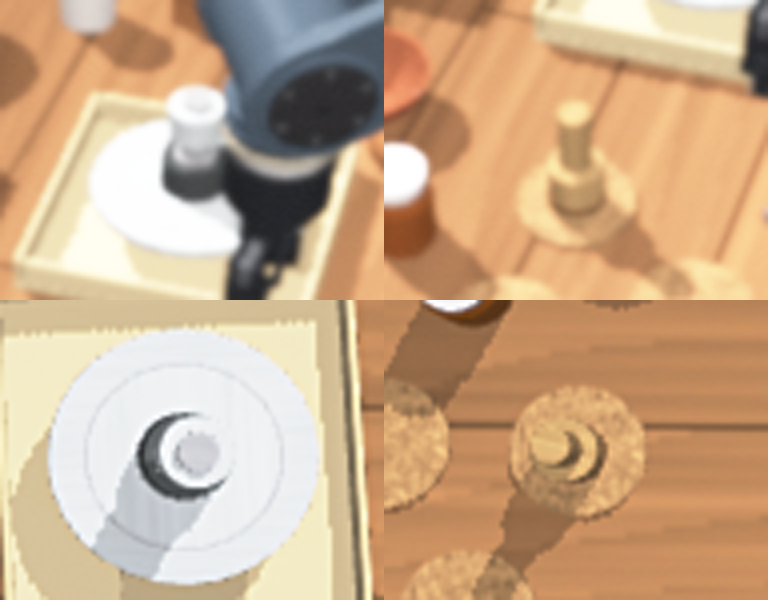

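The chuck sits upright and lower in the collet, with its button at top-view pixel (311,218) as projected for z 0.169. The tamper stands upright, near the middle of its mat. Handing in.

```bash
python3 -c "
from h import *
print(bot.close_job(), bot.read_state()['time'])"
```

```text
the job is handed in; nothing more can be done
the job is handed in; nothing more can be done
```

The chuck is in the collet, driven down onto its hard seat, and the tamper is standing upright on its cork mat. I handed the job in at about 29 s of robot time.

- **Seating:** I set the chuck in lightly and released it, and it stood by itself. I then pressed it down in line with the tamper, about 25 mm in all, at roughly 8–9 N. Over the last 3 mm the force rose to about 12–14 N, then it stopped dead at about 18–20 N, below the 30 N limit. That matches the full travel of the lock pin. The pin itself can't be seen, so the lock is inferred from this force and travel.
- **Side force:** There was a sideways force of 2–6 N while pressing, and the tool stayed within about 0.5° of vertical.
- **Last pictures:** The chuck is upright at the expected lower height, and the tamper stands upright near the middle of the mat farthest to the robot's right. I saw nothing else disturbed in those views, but the last look was close crops, not the whole table. The rack, stub and several bystanders were not looked at again.

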